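# Open the safety-capped ball cleaner in the bar caddy

## Robot

A 6-joint arm with a two-finger parallel gripper is mounted at the origin on the work surface. World frame = base frame: x ahead of the robot, y to its left, z up, the work surface at z = 0. Lengths are in m, angles in rad, forces in N, time in s.
With the tool pointing down it reaches from about 0.375 to 0.975 m from the base axis. Payload 3.8 kg.
Tool frame: the origin (TCP) lies on the front face of the gripper's body, between the roots of the fingers; the fingertips stand 64 mm ahead of it and the grasp point (between the pads) lies 45 mm ahead of it; z points along the fingers, y is the line along which they close (so a half turn about z gives the same grasp; the last joint's range is limited). The gripper opens to 88 mm and grips with 3 to 60 N. Pads are 18 mm wide; open, the fingers measure 123 mm over their backs; the gripper's body (75 mm by 187 mm) begins 45 mm behind the grasp point.
Start: joints at [1.266, 0.264, 1.604, -0, 1.274, -0.037], TCP at [0.179, 0.651, 0.303] pointing down, gripper open.
Joint ranges: [-2.63, 2.63], [-0.94, 2.18], [0.31, 2.57], [-1.31, 4.45], [0, 2.66], [-2.55, 2.55]. Speed limits (rad/s): [2.57, 2.57, 3.14, 3.14, 3.14, 3.14].

## Interface

Orientations are given as a unit quaternion [x, y, z, w].
In Python, from station import bot, imaging, job_done gives the robot as it stands.
- The arm moves only by the tool servo_tool, never from a script. Its argument "deltas" is a list of rows, each a list of 3 entries, a list of its own where there are three numbers: the opening in per cent of the stroke, from 0 (shut) to 100 (fully open), then the shift along the tool's x, y, z in m, then the turn, a rotation vector about the tool's x, y, z in degrees. A call has 1 to 5 rows; each row is the pose to reach, as a shift and turn from the pose commanded when the call began, along the tool's axes at that moment; what a row does not reach only later rows make up. A row lasts 1/10 s, in which the tool goes at most 50 mm and 8.59 degrees, less where a joint would pass 70% of its speed; a pose out of reach is approached as far as the arm can. A call with a gripper value outside its range is refused whole. The fingers move at their own pace and stop on an object; "force" is the grip in N (left out, the last holds). Time passes only in rows, so rows that repeat a pose let the fingers close. It gives the time, the measured TCP pose, the force, the opening and the grip force at its end, in the units of the state.
- bot.sense(): the state, without advancing time (a new reading comes with each control period).
- imaging.read_camera(name): name is "scene" or "top"; returns a dict with "color" (384x512x3 uint8, red, green, blue), "depth" (384x512 float32, m along the optical axis (not along the pixel's ray), 0 where there is no reading), "K" (3x3 intrinsics, pixels), "extrinsics" (4x4, takes a point from camera to world coordinates). Camera axes: x right, y up, looking along -z (the intrinsics and any distortion apply to the point x, -y, -z); pixel columns grow to the right and rows downward; lengths in m; the calibration is good to about 2 mm. A picture is of the moment at which its call begins.
- job_done(): hands the job in; it is judged then, once.
The state is a dict: "time": time; "q": joint angles; "joint_vel": joint speeds; "joint_torque": joint torques, N m; "eef_pos": TCP position; "orientation": TCP orientation; "contact_force": force on the tool from outside, world axes, zero at the start; "wrist_torque": the same for the moment, N m; "gripper_width": finger opening in m; "grip_force": force on a finger pad.
Only numpy, scipy, OpenCV 4.12 (cv2) and the standard library are available. Lean on these libraries where they do the work, as an engineer would, in place of code of your own. Each camera call takes 0.05 s, during which the arm holds its last target. There are 200 camera calls.

## Task

Fold the caddy's cover open until it stands upright and let it stand there by itself, then press the safety cap of the ball-cleaner bottle down, turn it about a quarter turn anticlockwise (seen from above) while it is pressed, and lift it off. Finish while still holding the cap in the gripper, level and straight above the bottle, some 5 to 10 cm clear of its mouth, with the cover still upright. Do not push the other things on the counter or in the caddy about.

Things in the scene. Friction and masses are not known exactly. Their poses are not given: they have to be found in the camera images.
- caddy: Wooden bar caddy, fixed. Open tray 300 (its x) by 200 (its y) mm, walls 8 mm thick, 50 high, floor 8 thick; four corner posts to 118 mm carry a flat cover; open-sided but for a rail along the -y side. Origin: centre of the underside, on the counter. Hinge along its -y side, parallel to its x; the cover's tab sticks out on the +y side. Yaw within 0.4 rad of the world axes.
- cover (a joint): Angle of the cover, rad: 0 closed (level), grows as the tab end rises, 1.57 upright, limit 2.3. Starts between 0 and 0.45. The cover is a 300 x 197 x 10 mm board of about 0.3 kg on a stiff friction hinge: it stays where it is let go; lifting it at the tab takes about 4 N.
- cover_tab (a point): Grip point on the cover's tab (moves with it), 224 mm from the hinge line, 6 mm above the plane of the board's underside. The tab is a tongue 24 mm wide along the hinge direction, 12 mm thick, from the board's edge (197 mm from the hinge) to 237 mm; the point is in mid-width and mid-thickness. Gripped by its two sides it pivots between the pads. Axes: x along the hinge, y from hinge to tab.
- cover_hinge (a point): Middle of the cover's hinge line, 118 mm above the counter, 100 mm from the caddy's origin towards its -y, level with the board's underside when shut; axes those of the caddy (hinge along x). Does not move with the cover.
- bottle: Squat round white bottle held fast in a rubber foot on the caddy's floor (cannot turn, tip or lift), about 65 mm to the caddy's +x or -x side and 35 mm to +y of its middle, hidden by the cover at first. Body 66 mm across to 50 mm height, then a sloping shoulder to the 28 mm neck at 66 mm. Mouth 96 mm up with the cap on, 101 mm without. Origin: centre of the underside, 8 mm above the counter; z up.
- cap: Grey ribbed plastic push-and-turn cap, 46 mm across, 26 mm high, about 30 g, loose once unlocked. Origin: centre of its lower rim, z up. Locked, the rim is 74 mm above the bottle's origin and the top 100 mm (108 mm above the counter), its x axis along the bottle's x axis. A spring pushes it up with 3 N.
- cap_top (a point): Centre of the cap's flat top (moves with it). To unlock, push the cap down about 5 mm or more (it goes 7 mm at most, about 7 N), turn it anticlockwise seen from above, keeping it down for the first 0.6 rad; turned 0.95 to 2.35 rad in all it lifts straight off. Locked, it turns neither way and cannot be pulled off.
- polish_tin: Bystander: flat steel tin 60 mm across, 34 mm high, standing loose in the caddy's tray on the side away from the bottle. Origin: centre of its underside.
- chalk: Bystander: blue 22 mm chalk cube on the counter, about 210 mm from the caddy's middle along its +x side. Origin: centre of its underside.
- tumbler: Bystander: clear drinking glass 76 mm across, 95 mm high. Origin: centre of its underside.
- nut_bowl: Bystander: white bowl 120 mm across, 45 mm high. Origin: centre of its underside.
- table_brush: Bystander: brush about 200 mm long lying flat on the counter, bristle end away from its handle; origin near its middle, on the counter.
- tonic: Bystander: green glass bottle 60 mm across, 190 mm high. Origin: centre of its underside.
- ball_tray: Bystander: wooden tray 190 x 135 mm with six billiard balls, 63 mm high. Origin: centre of its underside.

How it is judged:
On the way, in this order (a step that is already met when the one before it is completed fails the run):
1. the cover stands upright (within about 12 degrees), let go (value of joint cover between 1.35 and 1.79 rad and contact force between each of the arm, the fingers and cover below 0.1 N), for 0.2 s.
2. the cap is pressed down on the bottle (z of cap in the frame of bottle below 0.0705 m and horizontal distance between cap and bottle below 0.006 m), for 0.02 s.
3. the cap is turned free while still on the bottle's neck (angle between the x axis of cap and the x axis of bottle, either way round above 0.6 rad and z of cap in the frame of bottle below 0.09 m and horizontal distance between cap and bottle below 0.008 m), for 0.02 s.
At the end, for the whole second after the job is handed in: The cover stands by itself at 1.35 to 1.79 rad. The cap is held still by the fingers (over 1 N), level within 0.3 rad, its axis within 30 mm of the bottle's, its lower rim 25 to 130 mm above the bottle's mouth (126 to 231 mm above the bottle's origin), touching neither bottle nor cover (value of joint cover between 1.35 and 1.79 rad and contact force between each of anything else, cap and cover below 0.1 N and z of cap in the frame of bottle between 0.126 and 0.231 m and horizontal distance between cap and bottle below 0.03 m and angle between cap's own z axis and vertical below 0.3 rad and contact force between the fingers and cap above 1 N and contact force between cap and bottle below 0.1 N and linear speed of cap below 0.03 m/s); the arm keeps its last pose, push and grip.
It fails at once if a bystander is pushed more than 30 mm from its place (distance of any of polish_tin, chalk, tumbler, nut_bowl, table_brush, tonic, ball_tray from where it was at the start of the episode above 0.03 m).
It also fails if it takes over 59 s, if anything falls off the work surface, if the arm or the gripper's body presses on something with over 40 N, if the wrist force passes 120 N, or if a joint passes its speed limit or range.

## Working session

There is one attempt and no reset: what is moved stays moved. The work goes in short steps, Python scripts to look and compute and a tool call to move; the robot and the scene stay as the last step left them, time stands still between calls to the robot, and variables do not carry over. Pictures are saved under pics/ and viewed, at most 10 in all, crops included, and the job is handed in when it is done.

Besides the shell and the picture viewer there is one more tool, called in YAML: its name, and indented under it one key for each argument. servo_tool: Moves the arm, as the interface text tells. Its arguments: {"type":"object","properties":{"deltas":{"type":"array"},"force":{"type":"number"}},"required":["deltas"]}

```bash
mkdir -p pics; cat > h.py <<'E'
import numpy as np, cv2
from station import bot, imaging, job_done
from scipy.spatial.transform import Rotation as R
def cam(n):
    d=imaging.read_camera(n); K=d["K"]; E=np.array(d["extrinsics"]); z=d["depth"]
    v,u=np.mgrid[:z.shape[0],:z.shape[1]]
    p=np.stack([(u-K[0][2])/K[0][0]*z,-(v-K[1][2])/K[1][1]*z,-z],-1)
    d["P"]=p@E[:3,:3].T+E[:3,3]; d["P"][z==0]=np.nan
    return d
def save(n,im): cv2.imwrite("pics/"+n,im[...,::-1])
E
python3 - <<'E'
from h import *
a=cam("scene");b=cam("top")
np.savez("a.npz",s=a["P"],t=b["P"],sc=a["color"],tc=b["color"])
save("s0.png",a["color"]);save("t0.png",b["color"])
s=bot.sense();print(s["time"],s["eef_pos"],s["orientation"],s["contact_force"])
print(a["extrinsics"],b["extrinsics"],a["K"],{k for k in a})
E
```

```text
0.1 [0.17846292 0.65045583 0.30155496] [ 1.33515775e-01  9.91046208e-01 -9.60500491e-04 -1.68820841e-04] [ 0.30376022 -0.64914876  0.22280039]
[[-0.79894692 -0.42336584  0.42713602  1.19428213]
 [ 0.60130609 -0.57499497  0.55480787  0.7700853 ]
 [ 0.01071436  0.70010153  0.71396292  1.11454922]
 [ 0.          0.          0.          1.        ]] [[ 0.00848764  0.99631463 -0.08535296  0.48015778]
 [-0.99995683  0.00813378 -0.00449277 -0.03246912]
 [-0.00378197  0.08538741  0.99634065  1.53745078]
 [ 0.          0.          0.          1.        ]] [[406.64129072   0.         244.72638795]
 [  0.         406.64129072 187.8035255 ]
 [  0.           0.           1.        ]] {'K', 'extrinsics', 'color', 'P', 'depth'}
```

View pics/s0.png

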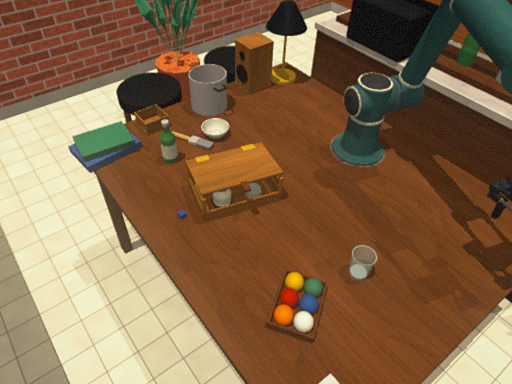

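View pics/t0.png

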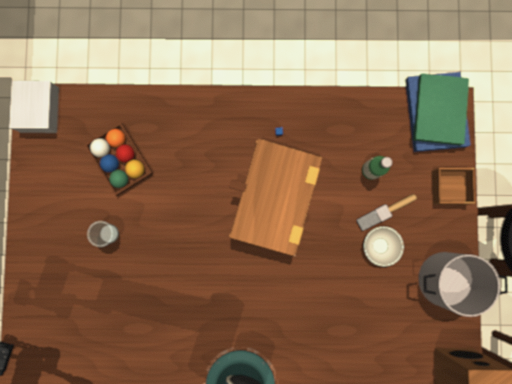

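The scene view shows the caddy at about (235,180), the bottle on its left (+x) side under the cover and the tin on the right. The top view shows the cover at (278,197), hinges on the right at (312,175) and (296,234), and the tab on the left at about (238,190).

```bash
python3 - <<'E'
from h import *
d=np.load("a.npz");T=d["t"];C=d["tc"]
print(T[131,279], T[197,278])
sub=T[130:265,222:330]; m=(sub[...,2]>0.095)&(sub[...,2]<.35)
m=cv2.morphologyEx(m.astype(np.uint8),cv2.MORPH_OPEN,np.ones((3,3)))>0
p=sub[m]; p=p[np.isfinite(p).all(1)]
c=p.mean(0);
for _ in range(3):
    c=p.mean(0);u,s,v=np.linalg.svd(p-c,full_matrices=False);n=v[2]*np.sign(v[2][2]);k=abs((p-c)@n)<.012;p=p[k]
print("c",c,"n",n,len(p),abs((p-c)@n).mean())
# rectangle within plane
ang=[]
e1=np.cross([0,1,0],n);e1/=np.linalg.norm(e1);e2=np.cross(n,e1)
q=np.stack([(p-c)@e1,(p-c)@e2],1).astype(np.float32)
# drop tab: keep main body by minAreaRect of eroded mask
mm=np.zeros((400,400),np.uint8); ij=np.round(q*500+200).astype(int); mm[ij[:,1],ij[:,0]]=255
mm=cv2.morphologyEx(mm,cv2.MORPH_CLOSE,np.ones((7,7)));mo=cv2.morphologyEx(mm,cv2.MORPH_OPEN,np.ones((31,31)))
cs=max(cv2.findContours(mo,0,2)[0],key=cv2.contourArea);r=cv2.minAreaRect(cs);print(r)
B=(cv2.boxPoints(r)-200)/500
print(np.array([c+b[0]*e1+b[1]*e2 for b in B]).round(4))
tb=cv2.subtract(mm,mo);tb=cv2.morphologyEx(tb,cv2.MORPH_OPEN,np.ones((7,7)))
for cc in cv2.findContours(tb,0,2)[0]:
    b=(np.array(cv2.minAreaRect(cc)[0])-200)/500;print("blob",cv2.contourArea(cc),(c+b[0]*e1+b[1]*e2).round(4))
print("row190",[(u,T[190,u].round(3).tolist()) for u in range(228,250,3)])
# hinges
hsv=cv2.cvtColor(C,cv2.COLOR_RGB2HSV);y=((hsv[...,0]>20)&(hsv[...,0]<32)&(hsv[...,1]>140)&(hsv[...,2]>180)).astype(np.uint8)
n_,l,st,ce=cv2.connectedComponentsWithStats(y)
for i in range(1,n_):
    if st[i,4]>30: print(st[i],ce[i],np.nanmedian(T[l==i],0))
E
```

```text
[ 0.79148873 -0.11366012  0.02087899] [ 0.57333871 -0.10526265  0.13623146]
c [ 0.57405847 -0.09623817  0.13679599] n [-0.02086245 -0.08071679  0.99651872] 7024 0.0023575943325910677
((200.97262573242188, 200.71029663085938), (103.72590637207031, 150.24285888671875), 74.69915771484375)
[[ 0.4039 -0.155   0.1285]
 [ 0.6938 -0.2341  0.1281]
 [ 0.7482 -0.0346  0.1454]
 [ 0.4582  0.0444  0.1458]]
blob 36.0 [0.4619 0.0274 0.1445]
blob 151.5 [0.6059 0.0174 0.1467]
row190 [(228, [0.603, 0.047, 0.005]), (231, [0.604, 0.038, 0.0]), (234, [0.603, 0.028, 0.008]), (237, [0.604, 0.019, 0.003]), (240, [0.592, 0.005, 0.143]), (243, [0.592, -0.004, 0.151]), (246, [0.592, -0.012, 0.148]), (249, [0.593, -0.021, 0.141])]
[129 163   8   9  54] [132.37037037 166.94444444] [0.66699624 0.3398887  0.06253275]
[292 227   9  10  31] [295.70967742 231.32258065] [ 0.4753613  -0.15793709  0.13124928]
```

servo_tool:
  deltas:
    - [100, [-0.038, -0.032, 0], [0, 0, 8]]
    - [100, [-0.076, -0.064, 0], [0, 0, 16]]
    - [100, [-0.114, -0.096, 0], [0, 0, 24]]
    - [100, [-0.152, -0.128, 0], [0, 0, 32]]
    - [100, [-0.19, -0.16, 0], [0, 0, 40]]
  force: 20

```text
time: 0.6
eef_pos: [0.32, 0.4445, 0.3022]
orientation: [0.467, 0.884, -0.0, 0.0]
contact_force: [1.9, -0.4, 0.5]
gripper_width: 0.0878
grip_force: 0.0
```

```bash
cat >> h.py <<'E'
YD=np.deg2rad
def go(pos,psi,say=True):
    "delta in present tool axes to a tool-down pose whose y axis has heading psi"
    s=bot.sense(); Rc=R.from_quat(s["orientation"]); y=np.array([np.cos(psi),np.sin(psi),0]);z=np.array([0,0,-1.])
    Rt=R.from_matrix(np.stack([np.cross(y,z),y,z],1))
    d=Rc.inv().apply(np.array(pos)-s["eef_pos"]); r=(Rc.inv()*Rt).as_rotvec(degrees=True)
    print("t",round(s["time"],2),"pos",s["eef_pos"].round(4),"q",np.round(s["q"],2),"d",d.round(4),"r",r.round(1),"F",np.round(s["contact_force"],1),"w",round(s["gripper_width"],4),"g",round(s["grip_force"],1))
E
python3 -c "
from h import *
go([.609,.026,.26],-.266)"
```

```text
t 0.6 pos [0.32   0.4445 0.3022] q [ 0.9   0.02  1.88 -0.    1.24  0.3 ] d [-0.5085  0.0024  0.0424] r [-0.   0.  49.6] F [ 1.9 -0.4  0.5] w 0.0878 g 0.0
```

servo_tool:
  deltas:
    - [100, [-0.048, 0, 0], [0, 0, 8]]
    - [100, [-0.096, 0, 0], [0, 0, 16]]
    - [100, [-0.144, 0, 0], [0, 0, 24]]
    - [100, [-0.192, 0, 0], [0, 0, 32]]
    - [100, [-0.24, 0, 0], [0, 0, 40]]

```text
time: 1.1
eef_pos: [0.4564, 0.2471, 0.3024]
orientation: [0.741, 0.671, -0.0, -0.0]
contact_force: [0.2, 0.8, 0.1]
gripper_width: 0.0883
grip_force: 0.0
```

```bash
python3 -c "
from h import *
go([.609,.026,.26],-.266)"
```

```text
t 1.1 pos [0.4564 0.2471 0.3024] q [ 0.45 -0.03  1.93  0.    1.24  0.55] d [-0.2049  0.1736  0.0424] r [-0.   0.   9.6] F [0.2 0.8 0.1] w 0.0883 g 0.0
```

servo_tool:
  deltas:
    - [70, [-0.037, 0.031, 0], [0, 0, 5]]
    - [70, [-0.074, 0.062, 0], [0, 0, 9.6]]
    - [70, [-0.111, 0.093, 0], [0, 0, 9.6]]
    - [70, [-0.15, 0.126, 0.01], [0, 0, 9.6]]
    - [70, [-0.188, 0.158, 0.03], [0, 0, 9.6]]

```text
time: 1.6
eef_pos: [0.5946, 0.0493, 0.276]
orientation: [0.793, 0.609, 0.001, 0.001]
contact_force: [1.2, 0.7, 0.5]
gripper_width: 0.0618
grip_force: 0.0
```

```bash
python3 -c "
from h import *
go([.609,.026,.188],-.266)
a=cam('scene');save('s1.png',cv2.resize(a['color'][110:230,150:310],(800,600),interpolation=cv2.INTER_CUBIC))
b=cam('top');T=b['P']
for v in range(180,206,2): print(v,[(u,T[v,u].round(3).tolist()) for u in (238,241)])
"
```

```text
t 1.6 pos [0.5946 0.0493 0.276 ] q [0.04 0.13 1.81 0.   1.2  0.3 ] d [-0.0189  0.0196  0.088 ] r [ 0.2 -0.1  0.3] F [1.2 0.7 0.5] w 0.0618 g 0.0
180 [(238, [0.576, -0.003, 0.586]), (241, [0.577, -0.008, 0.584])]
182 [(238, [0.573, -0.003, 0.583]), (241, [0.573, -0.009, 0.584])]
184 [(238, [0.569, -0.003, 0.582]), (241, [0.569, -0.008, 0.58])]
186 [(238, [0.565, -0.003, 0.581]), (241, [0.566, -0.008, 0.575])]
188 [(238, [0.562, -0.002, 0.574]), (241, [0.562, -0.008, 0.572])]
190 [(238, [0.557, -0.002, 0.576]), (241, [0.558, -0.008, 0.575])]
192 [(238, [0.553, -0.003, 0.579]), (241, [0.553, -0.009, 0.578])]
194 [(238, [0.549, -0.003, 0.578]), (241, [0.549, -0.009, 0.576])]
196 [(238, [0.545, -0.003, 0.579]), (241, [0.545, -0.009, 0.579])]
198 [(238, [0.541, -0.003, 0.583]), (241, [0.541, -0.009, 0.578])]
200 [(238, [0.537, -0.003, 0.58]), (241, [0.537, -0.009, 0.582])]
202 [(238, [0.533, -0.003, 0.587]), (241, [0.533, -0.009, 0.583])]
204 [(238, [0.529, -0.003, 0.586]), (241, [0.529, -0.009, 0.586])]
```

View pics/s1.png

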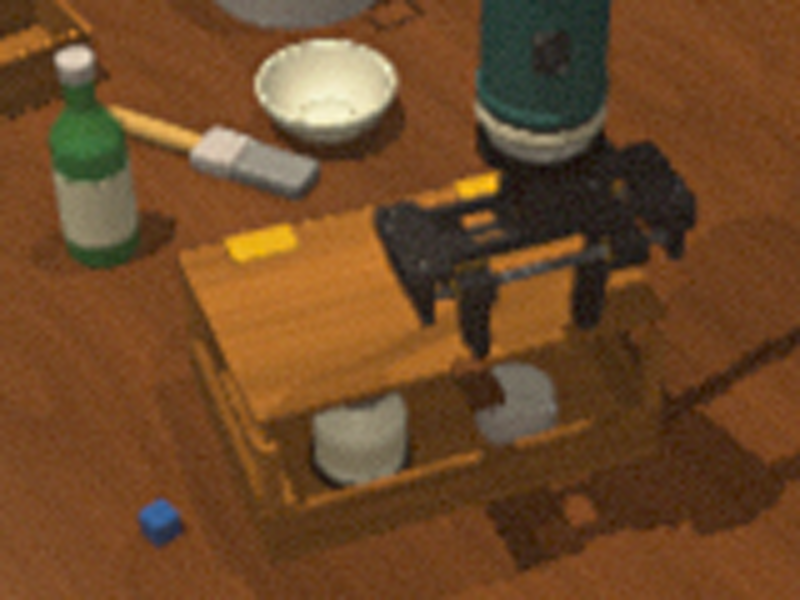

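The crop shows the gripper above and short of the cover. The tab is dark brown at about crop (480,390), which is scene pixel (246,188). I'll check that against the depth.

```bash
python3 -c "
from h import *
d=np.load('a.npz');S=d['s'];C=d['sc'].astype(int)
for v in range(180,196,2): print(v,[(u,S[v,u].round(3).tolist(),C[v,u].sum()) for u in range(240,256,3)])
T=d['t'];TC=d['tc'].astype(int)
for v in range(176,208,3): print(v,[(u,T[v,u].round(3).tolist(),TC[v,u].tolist()) for u in (233,236,239,242)])
"
```

```text
180 [(240, [0.605, -0.023, 0.145], np.int64(345)), (243, [0.597, -0.016, 0.146], np.int64(326)), (246, [0.589, -0.01, 0.146], np.int64(295)), (249, [0.58, -0.004, 0.145], np.int64(344)), (252, [0.571, 0.0, 0.144], np.int64(265)), (255, [0.559, 0.002, 0.138], np.int64(197))]
182 [(240, [0.612, -0.013, 0.147], np.int64(277)), (243, [0.605, -0.005, 0.15], np.int64(217)), (246, [0.594, -0.003, 0.145], np.int64(221)), (249, [0.582, -0.002, 0.138], np.int64(192)), (252, [0.491, -0.098, 0.009], np.int64(231)), (255, [0.482, -0.09, 0.01], np.int64(188))]
184 [(240, [0.615, -0.009, 0.143], np.int64(199)), (243, [0.611, 0.003, 0.15], np.int64(228)), (246, [0.603, 0.008, 0.149], np.int64(225)), (249, [0.529, -0.068, 0.044], np.int64(315)), (252, [0.52, -0.061, 0.044], np.int64(328)), (255, [0.51, -0.056, 0.043], np.int64(316))]
186 [(240, [0.544, -0.105, 0.012], np.int64(159)), (243, [0.618, 0.012, 0.152], np.int64(216)), (246, [0.606, 0.012, 0.145], np.int64(221)), (249, [0.601, 0.022, 0.15], np.int64(222)), (252, [0.527, -0.053, 0.045], np.int64(328)), (255, [0.519, -0.045, 0.046], np.int64(3
[... 2451 characters left out ...]
3, 34]), (236, [0.581, 0.021, 0.007], [90, 54, 33]), (239, [0.581, 0.012, 0.001], [107, 65, 40]), (242, [0.572, -0.001, 0.143], [175, 113, 66])]
200 [(233, [0.572, 0.031, -0.0], [79, 47, 30]), (236, [0.572, 0.021, -0.0], [78, 46, 29]), (239, [0.572, 0.012, 0.004], [97, 60, 35]), (242, [0.563, -0.001, 0.143], [180, 117, 67])]
203 [(233, [0.562, 0.031, -0.002], [76, 45, 27]), (236, [0.562, 0.022, -0.007], [77, 47, 32]), (239, [0.555, 0.008, 0.139], [134, 85, 49]), (242, [0.555, -0.001, 0.14], [184, 119, 70])]
206 [(233, [0.552, 0.031, 0.001], [125, 74, 45]), (236, [0.552, 0.021, 0.002], [121, 72, 46]), (239, [0.546, 0.008, 0.146], [168, 108, 64]), (242, [0.546, -0.001, 0.146], [181, 118, 70])]
```

```bash
python3 -c "
from h import *
go([.607,.022,.188],-.266)"
```

```text
t 1.7 pos [0.5937 0.0467 0.2714] q [ 0.04  0.14  1.81 -0.    1.2   0.3 ] d [-0.0201  0.0196  0.0834] r [-0.2  0.2  0. ] F [-1.7  0.4 -0.3] w 0.0621 g 0.0
```

servo_tool:
  deltas:
    - [70, [-0.02, 0.02, 0.02], [0, 0, 0]]
    - [70, [-0.02, 0.02, 0.06], [0, 0, 0]]
    - [70, [-0.02, 0.02, 0.083], [0, 0, 0]]
    - [50, [-0.02, 0.02, 0.083], [0, 0, 0]]
    - [50, [-0.02, 0.02, 0.083], [0, 0, 0]]

```text
time: 2.2
eef_pos: [0.6065, 0.0275, 0.1917]
orientation: [0.793, 0.609, -0.0, -0.0]
contact_force: [0.2, -0.3, 0.6]
gripper_width: 0.0477
grip_force: 0.0
```

```bash
python3 -c "
from h import *
go([.607,.022,.188],-.266)
a=cam('scene');save('s2.png',cv2.resize(a['color'][130:220,185:305],(800,600),interpolation=cv2.INTER_CUBIC))"
```

```text
t 2.2 pos [0.6065 0.0275 0.1917] q [0.   0.23 1.86 0.   1.05 0.26] d [-0.0052  0.0019  0.0037] r [-0.1  0.   0.3] F [ 0.2 -0.3  0.6] w 0.0477 g 0.0
```

View pics/s2.png

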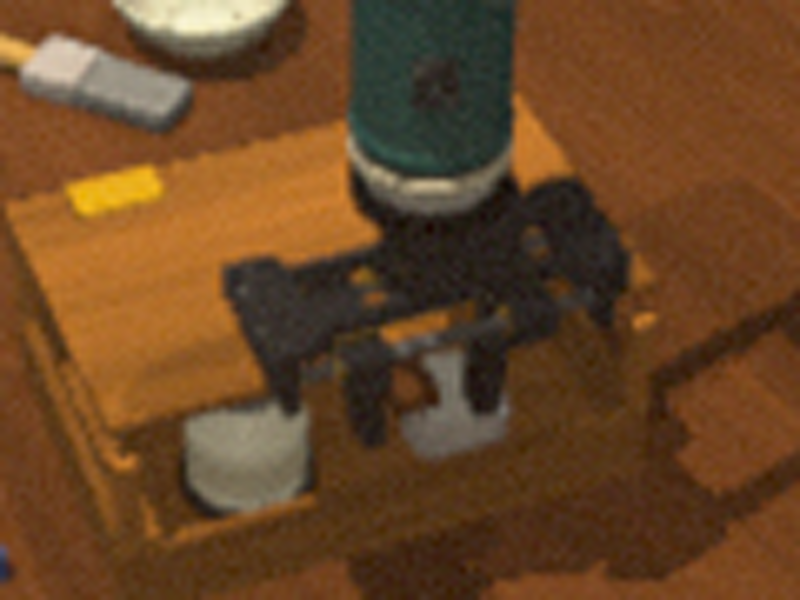

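The crop shows the tab at (415,385) between the fingers (365 and 485), slightly nearer the left one. I'll shift 4 mm and close.

servo_tool:
  deltas:
    - [50, [-0.003, 0.005, 0.003], [0, 0, 0]]
    - [20, [-0.003, 0.005, 0.003], [0, 0, 0]]
    - [20, [-0.003, 0.005, 0.003], [0, 0, 0]]
    - [20, [-0.003, 0.005, 0.003], [0, 0, 0]]
    - [20, [-0.003, 0.005, 0.003], [0, 0, 0]]
  force: 15

```text
time: 2.75
eef_pos: [0.6097, 0.0233, 0.1885]
orientation: [0.793, 0.609, -0.001, -0.001]
contact_force: [-4.8, 3.3, 1.2]
gripper_width: 0.0237
grip_force: 15.0
```

```bash
python3 -c "
from h import *
go([.607,.022,.188],-.266)"
```

```text
t 2.75 pos [0.6097 0.0233 0.1885] q [-0.    0.24  1.86  0.    1.05  0.26] d [-0.0019 -0.0023  0.0005] r [-0.2 -0.   0.3] F [-4.8  3.3  1.2] w 0.0237 g 15.0
```

servo_tool:
  deltas:
    - [20, [-0.0037, -0.001, -0.0223], [0, 0, 0]]
    - [20, [-0.0096, -0.001, -0.0441], [0, 0, 0]]
    - [20, [-0.0176, -0.001, -0.0653], [0, 0, 0]]
    - [20, [-0.0277, -0.001, -0.0855], [0, 0, 0]]
    - [20, [-0.0398, -0.001, -0.1046], [0, 0, 0]]

```text
time: 3.25
eef_pos: [0.5993, -0.0142, 0.2936]
orientation: [0.793, 0.609, 0.001, -0.002]
contact_force: [-1.4, 4.3, -3.5]
gripper_width: 0.0241
grip_force: 15.0
```

```bash
cat >> h.py <<'E'
def arc(phis,Rr=.2261,h=(.549,-.193)):
    s=bot.sense();p=s["eef_pos"];e=np.array([.263,.965])
    r=(p[:2]-h)@e; z=p[2]-.163; phi=np.arctan2(z,r);print("r",np.hypot(r,z),"phi",phi,"pos",p,"F",s["contact_force"],"g",s["grip_force"],"w",s["gripper_width"])
    for f in phis: print(round(Rr*np.cos(f)-r,4),round(-(Rr*np.sin(f)-z),4))
E
python3 -c "
from h import *
arc([.713,.813,.913,1.013,1.113])"
```

```text
r 0.22705848986672558 phi 0.6128020022983092 pos [ 0.59927685 -0.01422277  0.29359538] F [-1.40748683  4.28583127 -3.46161436] g 15.002836771309376 w 0.024054364214104156
-0.0147 -0.0173
-0.0303 -0.0336
-0.0475 -0.0483
-0.0661 -0.0612
-0.0858 -0.0722
```

servo_tool:
  deltas:
    - [20, [-0.0145, 0, -0.0173], [0, 0, 0]]
    - [20, [-0.03, 0, -0.0336], [0, 0, 0]]
    - [20, [-0.0472, 0, -0.0483], [0, 0, 0]]
    - [20, [-0.0658, 0, -0.0612], [0, 0, 0]]
    - [20, [-0.0855, 0, -0.0722], [0, 0, 0]]

```text
time: 3.75
eef_pos: [0.5767, -0.0964, 0.3668]
orientation: [0.793, 0.609, 0.001, -0.002]
contact_force: [-3.7, 6.1, 0.3]
gripper_width: 0.0241
grip_force: 15.0
```

```bash
python3 -c "
from h import *
arc([1.213,1.313,1.413,1.513,1.60])"
```

```text
r 0.2272150121436885 phi 1.1125286596398012 pos [ 0.57671209 -0.09638804  0.36677102] F [-3.6990604   6.05020124  0.29909496] g 15.00196561217308 w 0.024099779268601667
-0.0213 -0.008
-0.0429 -0.0149
-0.065 -0.0195
-0.0875 -0.022
-0.1071 -0.0222
```

servo_tool:
  deltas:
    - [20, [-0.0213, 0, -0.008], [0, 0, 0]]
    - [20, [-0.0429, 0, -0.0149], [0, 0, 0]]
    - [20, [-0.065, 0, -0.0195], [0, 0, 0]]
    - [20, [-0.0875, 0, -0.022], [0, 0, 0]]
    - [20, [-0.107, 0, -0.0222], [0, 0, 0]]

```text
time: 4.25
eef_pos: [0.548, -0.201, 0.3895]
orientation: [0.793, 0.609, -0.001, -0.002]
contact_force: [-8.4, 6.1, 4.2]
gripper_width: 0.0239
grip_force: 15.0
```

servo_tool:
  deltas:
    - [20, [0, 0, 0], [0, 0, 0]]
    - [35, [0, 0, 0], [0, 0, 0]]
    - [50, [0, 0, 0], [0, 0, 0]]
    - [60, [0, 0, 0], [0, 0, 0]]
    - [60, [0, 0, 0], [0, 0, 0]]

```text
time: 4.75
eef_pos: [0.5505, -0.2014, 0.3876]
orientation: [0.793, 0.609, 0.0, 0.0]
contact_force: [0.4, 0.3, 0.3]
gripper_width: 0.0522
grip_force: 0.0
```

```bash
python3 -c "
from h import *
arc([1.6])
a=cam('scene')
save('s3.png',cv2.resize(a['color'][100:250,140:340],(800,600),interpolation=cv2.INTER_CUBIC))"
```

```text
r 0.22478005218915117 phi 1.6051767110103756 pos [ 0.550459   -0.20140437  0.38764722] F [0.39315177 0.34678821 0.27848734] g 0.0 w 0.05221879382584681
0.0011 -0.0014
```

View pics/s3.png

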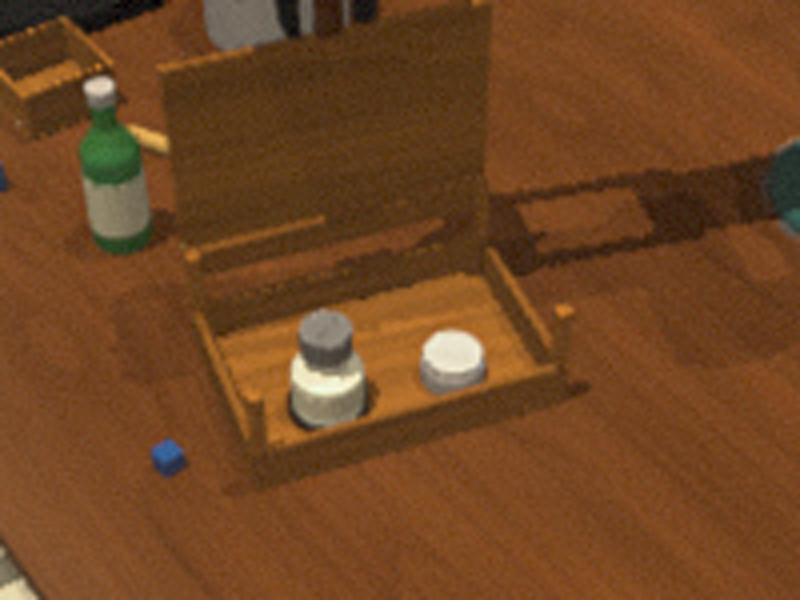

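The crop shows the cover standing upright. The cap is at crop (327,335), which is scene pixel (222,184), and the tin is at crop (453,360). Next I'll measure the cap and the cover angle.

```bash
python3 - <<'E'
from h import *
a=cam("scene");b=cam("top")
for n,d in(("s",a),("t",b)):
    P=d["P"];hsv=cv2.cvtColor(d["color"],cv2.COLOR_RGB2HSV)
    near=(np.hypot(P[...,0]-.648,P[...,1]+.077)<.06)&(P[...,2]>.06)&(P[...,2]<.14)
    m=near&(P[...,2]>.098); p=P[m]; print(n,m.sum())
    if m.sum()>20:
        print(np.median(p,0).round(4),"mean",p.mean(0).round(4),p.min(0).round(3),p.max(0).round(3))
        c,r=cv2.minEnclosingCircle((p[:,:2]*1000).astype(np.float32));print("circ",c,r)
P=a["P"];e=np.array([.263,.965]);r=(P[...,:2]-[.549,-.193])@e
t=(P[...,:2]-[.549,-.193])@np.array([.965,-.263])
m=(abs(t)<.13)&(abs(r)<.05)&(P[...,2]>.15)&(P[...,2]<.30);f=np.polyfit(P[...,2][m],r[m],1);print("cover lean",m.sum(),f,"angle",np.pi/2+np.arctan(-f[0]))
go([.648,-.077,.447],-.266)
E
```

```text
s 125
[ 0.6446 -0.0811  0.1091] mean [ 0.6443 -0.0817  0.1086] [ 0.619 -0.109  0.098] [ 0.667 -0.061  0.115]
circ (642.5618286132812, -84.24563598632812) 25.03753662109375
t 197
[ 0.6401 -0.0801  0.1086] mean [ 0.6399 -0.0812  0.1085] [ 0.617 -0.104  0.098] [ 0.662 -0.059  0.119]
circ (640.6755981445312, -81.18156433105469) 23.90261459350586
cover lean 2366 [-0.01294407 -0.00181835] angle 1.5837396716320389
t 4.9 pos [ 0.5504 -0.2014  0.3876] q [-0.39  0.05  1.69 -0.    1.4  -0.13] d [ 0.1453  0.0623 -0.0594] r [-0.   0.   0.3] F [ 1.1 -0.7 -1. ] w 0.0532 g 0.0
```

servo_tool:
  deltas:
    - [60, [0, 0, -0.03], [0, 0, 0]]
    - [60, [0, 0, -0.06], [0, 0, 0]]
    - [60, [0, 0, -0.06], [0, 0, 0]]

```text
time: 5.2
eef_pos: [0.5516, -0.2019, 0.453]
orientation: [0.793, 0.609, 0.002, 0.004]
contact_force: [0.2, -0.8, 0.5]
gripper_width: 0.0529
grip_force: 0.0
```

servo_tool:
  deltas:
    - [80, [0.045, 0.018, 0], [0, 0, 0]]
    - [80, [0.09, 0.036, 0], [0, 0, 0]]
    - [80, [0.13, 0.052, 0.02], [0, 0, 0]]
    - [80, [0.14, 0.055, 0.065], [0, 0, 0]]
    - [80, [0.14, 0.055, 0.11], [0, 0, 0]]

```text
time: 5.7
eef_pos: [0.6408, -0.0781, 0.3364]
orientation: [0.792, 0.61, 0.001, 0.001]
contact_force: [-0.2, -1.5, 0.2]
gripper_width: 0.0706
grip_force: 0.0
```

```bash
python3 -c "
from h import *
go([.6415,-.0815,.20],-.266)"
```

```text
t 5.7 pos [ 0.6408 -0.0781  0.3364] q [-0.16  0.19  1.63  0.    1.32  0.1 ] d [-0.0033  0.0012  0.1364] r [ 0.1 -0.   0.5] F [-0.2 -1.5  0.2] w 0.0706 g 0.0
```

servo_tool:
  deltas:
    - [80, [-0.003, 0.001, 0.045], [0, 0, 0]]
    - [80, [-0.003, 0.001, 0.09], [0, 0, 0]]
    - [80, [-0.003, 0.001, 0.13], [0, 0, 0]]
    - [80, [-0.003, 0.001, 0.13], [0, 0, 0]]

```text
time: 6.1
eef_pos: [0.6345, -0.0826, 0.1991]
orientation: [0.793, 0.609, -0.005, -0.005]
contact_force: [-0.5, 0.1, -0.3]
gripper_width: 0.0708
grip_force: 0.0
```

```bash
python3 -c "
from h import *
go([.6415,-.0815,.145],-.266)
a=cam('scene')
save('s4.png',cv2.resize(a['color'][130:220,170:290],(800,600),interpolation=cv2.INTER_CUBIC))"
```

```text
t 6.1 pos [ 0.6345 -0.0826  0.1991] q [-0.17  0.29  1.77 -0.    1.1   0.09] d [0.003  0.0073 0.054 ] r [-0.9  0.1  0.3] F [-0.5  0.1 -0.3] w 0.0708 g 0.0
```

View pics/s4.png

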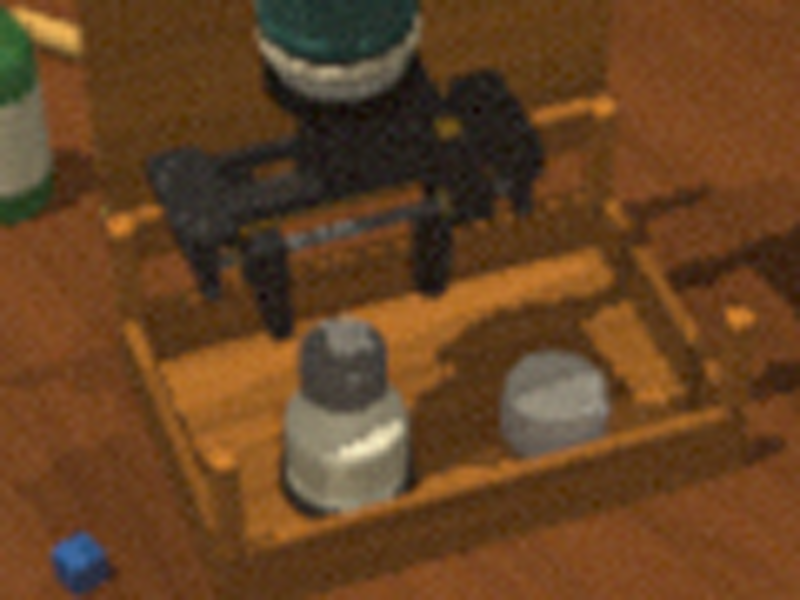

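The crop shows the open fingers (265 and 430, 260) above the cap (345,350), with the tilt still settling. I'll let it settle and then check.

servo_tool:
  deltas:
    - [80, [0, 0, 0.015], [0, 0, 0]]
    - [80, [0, 0, 0.015], [0, 0, 0]]

```text
time: 6.35
eef_pos: [0.6401, -0.0837, 0.1933]
orientation: [0.793, 0.609, 0.0, 0.0]
contact_force: [-0.1, 0.5, 0.1]
gripper_width: 0.0703
grip_force: 0.0
```

```bash
python3 -c "
from h import *
go([.6415,-.0815,.145],-.266)"
```

```text
t 6.35 pos [ 0.6401 -0.0837  0.1933] q [-0.17  0.29  1.78 -0.    1.07  0.09] d [0.0025 0.0007 0.0483] r [ 0.1 -0.   0.3] F [-0.1  0.5  0.1] w 0.0703 g 0.0
```

servo_tool:
  deltas:
    - [80, [0.002, 0.001, 0.02], [0, 0, 0]]
    - [80, [0.002, 0.001, 0.038], [0, 0, 0]]
    - [80, [0.002, 0.001, 0.038], [0, 0, 0]]
    - [80, [0.002, 0.001, 0.038], [0, 0, 0]]

```text
time: 6.75
eef_pos: [0.6418, -0.0821, 0.1562]
orientation: [0.793, 0.609, 0.001, 0.001]
contact_force: [0.6, -0.1, 0.8]
gripper_width: 0.0705
grip_force: 0.0
```

```bash
python3 -c "
from h import *
go([.6415,-.0815,.145],-.266)"
```

```text
t 6.75 pos [ 0.6418 -0.0821  0.1562] q [-0.17  0.33  1.8  -0.    1.01  0.1 ] d [ 0.0005 -0.0005  0.0112] r [ 0.1 -0.   0.3] F [ 0.6 -0.1  0.8] w 0.0705 g 0.0
```

servo_tool:
  deltas:
    - [80, [0, 0, 0.011], [0, 0, 0]]
    - [80, [0, 0, 0.011], [0, 0, 0]]
    - [40, [0, 0, 0.011], [0, 0, 0]]
    - [40, [0, 0, 0.011], [0, 0, 0]]
    - [40, [0, 0, 0.011], [0, 0, 0]]
  force: 35

```text
time: 7.25
eef_pos: [0.6413, -0.082, 0.1441]
orientation: [0.793, 0.609, 0.0, 0.0]
contact_force: [0.3, 0.2, 0.2]
gripper_width: 0.0489
grip_force: 0.0
```

servo_tool:
  deltas:
    - [40, [0, 0, 0], [0, 0, 0]]
    - [40, [0, 0, 0], [0, 0, 0]]

```text
time: 7.45
eef_pos: [0.6414, -0.082, 0.1441]
orientation: [0.793, 0.609, 0.0, 0.0]
contact_force: [-0.2, -0.0, 0.4]
gripper_width: 0.0453
grip_force: 35.0
```

```bash
python3 -c "
from h import *
go([.6415,-.0815,.138],-.266)"
```

```text
t 7.45 pos [ 0.6414 -0.082   0.1441] q [-0.17  0.35  1.81 -0.    0.99  0.1 ] d [0.0005 0.     0.0061] r [ 0.  -0.   0.3] F [-0.2 -0.   0.4] w 0.0453 g 35.0
```

servo_tool:
  deltas:
    - [40, [0, 0, 0.003], [0, 0, 0]]
    - [40, [0, 0, 0.0065], [0, 0, 0]]
    - [40, [0, 0, 0.0065], [0, 0, 0]]

```text
time: 7.75
eef_pos: [0.6414, -0.082, 0.1377]
orientation: [0.793, 0.609, 0.0, 0.0]
contact_force: [-2.1, 0.1, 5.9]
gripper_width: 0.0453
grip_force: 35.0
```

```bash
python3 -c "
from h import *
go([.6415,-.0815,.138],-.266)"
```

```text
t 7.75 pos [ 0.6414 -0.082   0.1377] q [-0.17  0.35  1.81 -0.    0.98  0.1 ] d [ 0.0005 -0.0001 -0.0003] r [ 0.  -0.   0.3] F [-2.1  0.1  5.9] w 0.0453 g 35.0
```

servo_tool:
  deltas:
    - [40, [0, 0, 0], [0, 0, -8]]
    - [40, [0, 0, 0], [0, 0, -16]]
    - [40, [0, 0, 0], [0, 0, -24]]
    - [40, [0, 0, 0], [0, 0, -32]]
    - [40, [0, 0, 0], [0, 0, -40]]

```text
time: 8.25
eef_pos: [0.6411, -0.0817, 0.1379]
orientation: [0.535, 0.845, 0.0, -0.0]
contact_force: [-3.1, 2.0, 5.4]
gripper_width: 0.0454
grip_force: 35.0
```

servo_tool:
  deltas:
    - [40, [0, 0, 0], [0, 0, -8]]
    - [40, [0, 0, 0], [0, 0, -16]]
    - [40, [0, 0, 0], [0, 0, -24]]
    - [40, [0, 0, 0], [0, 0, -32]]
    - [40, [0, 0, 0], [0, 0, -40]]

```text
time: 8.75
eef_pos: [0.6395, -0.0822, 0.1372]
orientation: [0.213, 0.977, -0.0, -0.002]
contact_force: [-6.8, -1.6, 5.9]
gripper_width: 0.0452
grip_force: 35.0
```

servo_tool:
  deltas:
    - [40, [0, 0, 0], [0, 0, -8]]
    - [40, [0, 0, 0], [0, 0, -12]]
    - [40, [0, 0, 0], [0, 0, -12]]

```text
time: 9.05
eef_pos: [0.6392, -0.0824, 0.137]
orientation: [0.112, 0.994, -0.001, -0.002]
contact_force: [-7.0, -1.7, 6.9]
gripper_width: 0.0456
grip_force: 35.0
```

```bash
python3 -c "
from h import *
go([.6415,-.0815,.138],1.32);print(bot.sense()['wrist_torque'])"
```

```text
t 9.05 pos [ 0.6392 -0.0824  0.137 ] q [-0.17  0.35  1.81 -0.    0.98 -1.51] d [-0.0021  0.0014 -0.001 ] r [-0.1 -0.3  1.5] F [-7.  -1.7  6.9] w 0.0456 g 35.0
[-0.25219653  0.95479322  0.00450443]
```

servo_tool:
  deltas:
    - [40, [-0.001, 0, -0.01], [0, 0, 0]]
    - [40, [-0.001, 0, -0.03], [0, 0, 0]]
    - [40, [-0.001, 0, -0.055], [0, 0, 0]]
    - [40, [-0.001, 0, -0.08], [0, 0, 0]]
    - [40, [-0.001, 0, -0.105], [0, 0, 0]]

```text
time: 9.55
eef_pos: [0.6421, -0.082, 0.2428]
orientation: [0.113, 0.994, 0.0, -0.0]
contact_force: [-0.7, 0.8, -0.1]
gripper_width: 0.0452
grip_force: 35.0
```

servo_tool:
  deltas:
    - [40, [0, 0, 0], [0, 0, 0]]
    - [40, [0, 0, 0], [0, 0, 0]]
    - [40, [0, 0, 0], [0, 0, 0]]
    - [40, [0, 0, 0], [0, 0, 0]]

```text
time: 9.95
eef_pos: [0.641, -0.082, 0.2399]
orientation: [0.113, 0.994, 0.0, -0.002]
contact_force: [-0.5, -0.7, -0.6]
gripper_width: 0.0454
grip_force: 35.0
```

```bash
python3 -c "
from h import *
go([.6415,-.0815,.241],1.32)
a=cam('scene')
save('s5.png',cv2.resize(a['color'][70:220,150:350],(800,600),interpolation=cv2.INTER_CUBIC))
P=a['P'];e=np.array([.263,.965]);r=(P[...,:2]-[.549,-.193])@e
t=(P[...,:2]-[.549,-.193])@np.array([.965,-.263])
m=(abs(t)<.13)&(abs(r)<.03)&(P[...,2]>.15)&(P[...,2]<.30);f=np.polyfit(P[...,2][m],r[m],1);print(np.pi/2-np.arctan(f[0]))"
```

```text
t 9.95 pos [ 0.641  -0.082   0.2399] q [-0.17  0.26  1.73  0.    1.16 -1.51] d [-0.0003  0.0005 -0.0011] r [-0.  -0.2  1.4] F [-0.5 -0.7 -0.6] w 0.0454 g 35.0
1.582202932993503
```

View pics/s5.png

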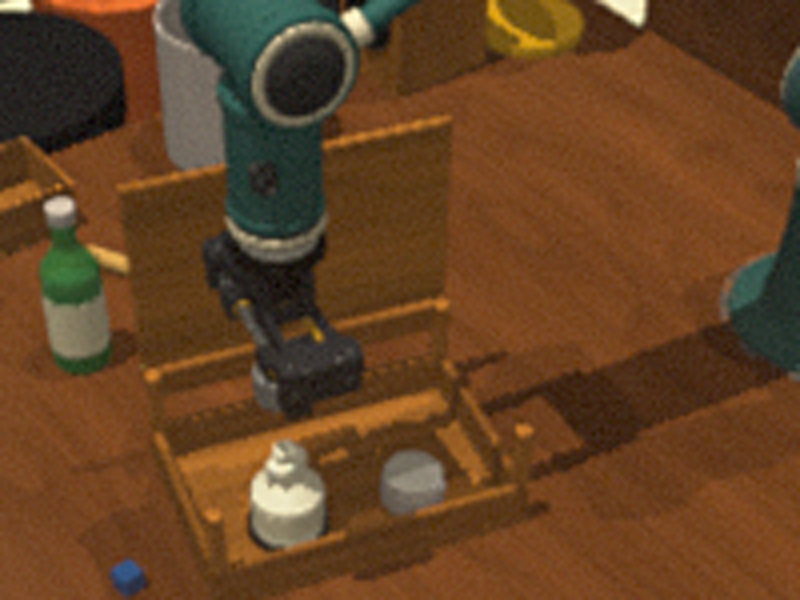

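The picture shows the bottle open with its neck bare at (287,465). The cap is held in the fingers at (270,385), and the cover is upright at 1.58 rad.

```bash
python3 -c "
from h import *
print(job_done())"
```

```text
the job is handed in; nothing more can be done
None
```

The job is handed in at about 10 s: the cover stands by itself at about 1.58 rad, and the cap is off and held level, straight above the bottle, about 7 cm clear of its mouth; no verdict came back.

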